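Crack the stuck lid of the curing box with the fitting fork lifter

ROBOT

A 6-joint arm with a two-finger parallel gripper is mounted at the origin on the work surface. World frame = base frame: x ahead of the robot, y to its left, z up, the work surface at z = 0. Lengths are in m, angles in rad, forces in N, time in s.
With the tool pointing down it reaches from about 0.375 to 0.925 m from the base axis. Payload 5.7 kg.
Tool frame: the origin (TCP) lies midway between the tips of the shut fingers; the grasp point (between the pads) lies 19 mm behind it; z points along the fingers, x is the direction in which the jaws open and shut, and the axes are right-handed (so a half turn about z gives the same grasp; the last joint's range is limited). The gripper opens to 88 mm and grips with 3 to 60 N. Pads are 20 mm wide; open, the fingers measure 115 mm over their backs; the gripper's body (75 mm by 178 mm) begins 61 mm behind the grasp point.
Start: joints at [0.998, 0.359, 1.51, -0, 1.272, -0.115], TCP at [0.265, 0.538, 0.19] pointing down, gripper open.
Joint ranges: [-2.97, 2.97], [-1.01, 2.36], [0.21, 2.38], [-0.96, 4.11], [0.2, 2.71], [-2.98, 2.98]. Speed limits (rad/s): [2.39, 2.39, 3.14, 3.14, 3.14, 3.14].

INTERFACE

Orientations are given as a unit quaternion [x, y, z, w].
In Python, from bench import move_ptp, servo_line, goto_joints, move_gripper, sleep, inverse_kinematics, capture, PlanningError, close_job, spot_in, silhouettes, current_clock, current_joint_pos, current_qvel, current_joint_torque, current_position, current_orientation, current_force, current_torque, current_finger_gap gives the robot as it stands. Calls block until the motion is done:
- move_ptp(position, orientation): joint-space move of the TCP to a pose.
- servo_line(position, orientation=None, rate=0.15, contact_N=None): straight line of the TCP; orientation=None keeps the orientation; rate is the mean speed in m/s. With contact_N (N) it stops when the force on the tool has changed by that much, and returns True; else False.
- goto_joints(angles): joint-space move.
- move_gripper(opening): finger opening in m; the grip force is fixed at half the most; returns when the fingers have stopped.
- sleep(seconds).
- inverse_kinematics(position, orientation): joint angles nearest the present ones, or None.
- capture(name): name is "scene" or "top"; returns a dict with "image" (420x560x3 uint8, blue, green, red), "range_z" (420x560 float32, m along the optical axis (not along the pixel's ray), 0 where there is no reading), "intrinsics" (3x3 intrinsics, pixels), "R" (3x3) and "t" (3): a world point X has camera coordinates R X + t. Camera axes: x right, y down, z forward; pixel columns grow to the right and rows downward; lengths in m; the calibration is good to about 2 mm. A picture is of the moment at which its call begins.
A pose or a line that the arm cannot do raises PlanningError and nothing moves.
- close_job(): hands the job in, once; it reports no verdict.
Trained networks look in the newest picture that a camera, given by its name, has taken for a name from the list of things; names that differ only in an ending like _2 or _b are one class to them, and where a whole thing is asked for, a point or a joint stands for the part that bears it (a point fixed in the world has none). Each returns a list of dicts, best first, with "conf" (0 to 1); they miss things now and then, are a little off and sometimes report something else, mostly with a low value. They report only what shows in the picture. A call takes as long as a camera call. They do not tell look-alikes from the thing itself.
- spot_in(camera, query): "xy" ([column, row] in pixels, amid what is visible of it).
- silhouettes(camera, query): "region" (420x560 bool, what is visible of it) and "xy" ([column, row] in pixels, amid what is visible of it).
Readings, each from a call of its own:
- current_clock(): time.
- current_joint_pos(): joint angles.
- current_qvel(): joint speeds.
- current_joint_torque(): joint torques, N m.
- current_position(): TCP position.
- current_orientation(): TCP orientation.
- current_force(): force on the tool from outside, world axes, zero at the start.
- current_torque(): the same for the moment, N m.
- current_finger_gap(): finger opening in m.
Only numpy, scipy, OpenCV 4.12 (cv2) and the standard library are available. Lean on these libraries where they do the work, as an engineer would, in place of code of your own. Each camera call takes 0.05 s, during which the arm holds its last target.

TASK

The black lid of the blue curing box is freshly lacquered and stuck to its seal. Pick up the one forked lifter whose slot fits the lid's brass knob (the stem goes into the slot, the head does not pass through), leave the other lifters and the rest of the bench alone, slide its fork under the knob's head, and pull the lid free without touching the lid with the gripper or flinging it wide open. Finish while still holding it: the lid hangs on the lifter, still, with its front edge about 30 mm up.

Things in the scene. Friction and masses are not known exactly. Their poses are not given: they have to be found in the camera images.
- box: Curing box of blue sheet steel, 180 x 180 mm, 100 mm high, screwed to the bench. Origin: centre of its underside. x axis from the front (knob side) to the back (hinge side), z up. Shut, the lid's flat top is 108 mm above the bench and the lid covers x -100 to +94 mm, y -95 to +95 mm.
- lidpart (a joint): Opening angle of the black lid (rad): 0 shut, growing to 1.2 as the front edge rises. Front edge rise = 194 mm x sin(angle): 30 mm is 0.155. The seal gives way within the first 10 mm of rise at the knob, at a peak pull of about 15 to 20 N there; then about 2 to 5 N carries the lid. It falls shut and sticks again when let go.
- knob (a point): Point on the axis of the lid's brass mushroom knob, at the underside of its head. Stem below: 12 mm diameter, 20 mm high from lid top to head. Head: disc 28 mm diameter, 8 mm thick. Turns with the lid. Shut: 128 mm above the bench, at x = -45 mm, y = 0 of the box, 141 mm in front of the hinge line and 28 mm above it.
- lid_hinge (a point): Middle of the lid's hinge line, at the back upper edge of the box: 100 mm above the bench, x = +96 mm of the box. The line runs along the box's y axis.
- lid_front (a point): Middle of the lower front edge of the lid, 194 mm from the hinge line; 100 mm above the bench when shut.
- tray: Flat dark steel sheet, 300 x 360 mm, 4 mm thick, fixed on the bench, on which the three lifters stand. Origin: centre of its underside.
- lifter_mid: Lifter with an 18 mm slot. Upright C seen from the side, open to +x. Origin: underside centre, below the handle; z up. Steel fork plate 56 mm wide (y), 6 mm thick, x -32 to +36 mm, slot along its middle from x = -11 mm to the open end. Above it a mouth 28 mm high, open at the front and sides, spine behind it (x -32 to -24 mm). Mass about 0.22 kg.
- lifter_mid_seat (a point): Point of lifter_mid at x = y = 0, 6 mm above its origin: level of the fork's upper face, in the slot. When the knob is hooked and lifted it lies at knob; the stem then has 5 mm to the slot's closed end.
- lifter_narrow: Look-alike lifter with a 8 mm slot; all else as lifter_mid, same frame.
- lifter_wide: Look-alike lifter with a 36 mm slot; all else as lifter_mid, same frame.
- lacquer_tin: Bystander: round tin, 80 mm diameter, 100 mm high, with a yellow label. Origin: centre of its underside.
- carton: Bystander: cardboard box 130 x 160 x 90 mm, right of the curing box. Origin: centre of its underside.
- dolly: Bystander: upright steel cylinder, 60 mm diameter, 70 mm high, right of the curing box. Origin: centre of its underside.
- lifter_mid_handle (a point): Middle of lifter_mid's handle, 66 mm above its origin. The wooden handle is 28 mm (x) by 16 mm (y), 40 to 86 mm above the origin; grip it across y from above. Below it a steel top plate 34 to 40 mm up, x -32 to +14 mm, 26 mm wide. Same on all three lifters.
Things that resemble listed ones, but are neither listed nor needed, are in the scene too. What is shaped like the lifter_mid but pink is not meant.

How it is judged:
By the outcome, as a careful person would: the job done as asked, in the order asked, and still so for the second after the job is handed in, while the arm keeps its last pose, push and grip.
It also fails if it takes over 48 s, if anything falls off the work surface, if the arm or the gripper's body presses on something with over 40 N, if the wrist force passes 120 N, or if a joint passes its speed limit or range.

## Working session

There is one attempt and no reset: what is moved stays moved. The work goes in short steps, each a Python script; the robot and the scene stay as the last script left them, time stands still between calls to the robot, and variables do not carry over. Pictures are saved under pics/ and viewed, and the job is handed in when it is done.

```bash
ls; mkdir -p pics; cat > h.py <<'E'
import numpy as np, cv2, pickle
from bench import *
def world(c,u,v,z=None):
    K,R,t=c["intrinsics"],c["R"],c["t"]
    u=np.atleast_1d(u);v=np.atleast_1d(v)
    d=c["range_z"][v.astype(int),u.astype(int)] if z is None else z
    p=np.stack([(u-K[0,2])/K[0,0]*d,(v-K[1,2])/K[1,1]*d,d*np.ones(len(u))],1)
    return (p-t)@R
def cloud(c):
    h,w=c["range_z"].shape; vv,uu=np.mgrid[:h,:w]
    P=world(c,uu.ravel(),vv.ravel()).reshape(h,w,3); P[c["range_z"]<=0]=np.nan
    return P
E
python3 - <<'E'
from h import *
for n in("scene","top"):
    c=capture(n); cv2.imwrite(f"pics/{n}0.png",c["image"]); pickle.dump(c,open(f"{n}0.pkl","wb"))
    for q in("box","knob","lifter_mid","lifter_narrow","lifter_wide","tray","lacquer_tin","carton","dolly"):
        for r in spot_in(n,q):
            u,v=r["xy"]; print(n,q,np.round(r["xy"]),round(r["conf"],2),np.round(world(c,u,v)[0],3))
print(current_clock(),current_force(),current_orientation())
E
```

```text
pics
scene box [246. 262.] 0.84 [ 0.599 -0.163  0.107]
scene box [354. 226.] 0.7 [0.603 0.204 0.044]
scene box [245. 254.] 0.29 [ 0.573 -0.15   0.106]
scene knob [242. 255.] 0.83 [ 0.573 -0.16   0.108]
scene knob [244. 261.] 0.6 [ 0.594 -0.164  0.107]
scene lifter_mid [333. 147.] 0.82 [0.225 0.397 0.003]
scene lifter_mid [351. 225.] 0.72 [0.595 0.199 0.043]
scene lifter_mid [202. 228.] 0.65 [ 0.391 -0.204  0.061]
scene lifter_mid [303. 170.] 0.54 [0.276 0.23  0.004]
scene lifter_narrow [335. 190.] 0.66 [0.422 0.265 0.012]
scene lifter_wide [301. 217.] 0.85 [0.491 0.083 0.045]
scene tray [333. 226.] 0.76 [0.541 0.176 0.001]
scene lacquer_tin [378. 146.] 0.88 [0.368 0.479 0.079]
scene carton [104. 297.] 0.75 [ 0.5   -0.524  0.086]
scene dolly [154. 330.] 0.76 [ 0.642 -0.446  0.065]
top box [335. 169.] 0.8 [ 0.564 -0.147  0.108]
top box [336. 167.] 0.72 [ 0.569 -0.15   0.112]
top knob [336. 168.] 0.62 [ 0.567 -0.15   0.112]
top lifter_mid [146. 288.] 0.91 [0.242 0.377 0.027]
top lifter_mid [207. 163.] 0.82 [0.592 0.205 0.044]
top lifter_mid [198. 276.] 0.75 [0.275 0.23  0.039]
top lifter_mid [346. 236.] 0.61 [ 0.384 -0.177  0.085]
top lifter_mid [249. 202.] 0.6 [0.476 0.085 0.089]
top lifter_mid [336. 172.] 0.49 [ 0.556 -0.151  0.107]
top lifter_narrow [188. 217.] 0.66 [0.44  0.255 0.053]
top lifter_wide [247. 202.] 0.62 [0.478 0.089 0.085]
top tray [212. 187.] 0.68 [ 0.53   0.197 -0.001]
top lacquer_tin [ 94. 252.] 0.62 [0.344 0.497 0.096]
top carton [466. 202.] 0.64 [ 0.474 -0.509  0.087]
1.0 [ 0.75805671 -0.81909297  0.28969676] [ 8.49112237e-01  5.28212465e-01 -1.57785525e-05  8.98385395e-06]
```

View pics/scene0.png

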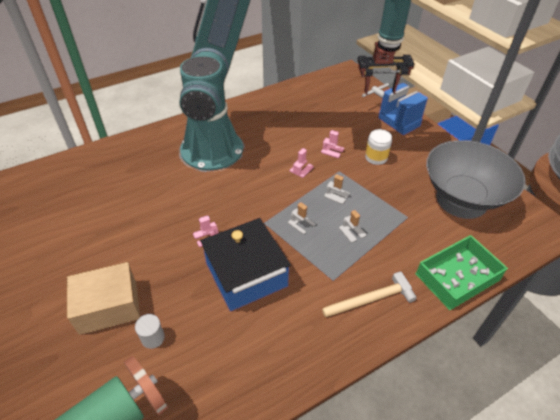

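View pics/top0.png

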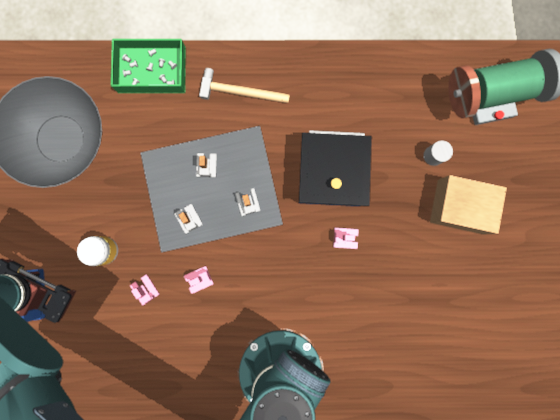

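Top view: the grey tray has three lifters at about (206,164), (248,202) and (187,218). The pink decoys are at (346,238), (199,280) and (144,290). The knob is at (336,184), and the box front faces the robot. Next I'll enlarge the tray and measure the slots.

```bash
python3 - <<'E'
from h import *
c=pickle.load(open("top0.pkl","rb")); P=cloud(c); im=c["image"]
o=[]
for (u,v) in((206,164),(248,202),(187,218)):
    o.append(cv2.resize(im[v-22:v+22,u-22:u+22],(396,396),interpolation=cv2.INTER_CUBIC))
s=pickle.load(open("scene0.pkl","rb"))["image"]
o2=[cv2.resize(s[v-24:v+20,u-22:u+22],(264,264),interpolation=cv2.INTER_CUBIC) for u,v in((353,226),(301,217),(337,188))]
cv2.imwrite("pics/crop_top.png",cv2.resize(np.vstack([np.hstack(o),cv2.resize(np.hstack(o2),(1188,396))]),(792,528)))
# bits of heights
for (u,v) in((206,164),(248,202),(187,218)):
    Q=P[v-18:v+18,u-18:u+18].reshape(-1,3)
    H=Q[(Q[:,2]>.078)&(Q[:,2]<.1)]; print("handle",len(H),np.round(H.mean(0),4))
    F=Q[(Q[:,2]>.006)&(Q[:,2]<.02)]; print("fork",len(F),np.round(F.mean(0),4))
Q=P[120:215,290:380].reshape(-1,3)
k=Q[(Q[:,2]>.128)&(Q[:,2]<.15)]; print("knob",len(k),k.mean(0))
l=Q[(Q[:,2]>.1)&(Q[:,2]<.115)]; r=cv2.minAreaRect((l[:,:2]*1000).astype(np.float32)); print("lid",r,cv2.boxPoints(r),np.median(l[:,2]))
E
```

```text
handle 70 [0.5921 0.2124 0.0883]
fork 314 [0.5976 0.2103 0.0088]
handle 59 [0.4848 0.0917 0.0884]
fork 264 [0.4869 0.0908 0.0089]
handle 67 [0.4364 0.2616 0.0879]
fork 317 [0.4415 0.2645 0.0085]
knob 89 [ 0.52313683 -0.14689915  0.13503061]
lid ((569.9999389648438, -149.68850708007812), (190.2989959716797, 199.92320251464844), 86.90400695800781) [[ 465.04532  -239.30031 ]
 [ 664.67676  -250.09795 ]
 [ 674.9546    -60.076706]
 [ 475.32312   -49.279068]] 0.10754835345267277
```

View pics/crop_top.png

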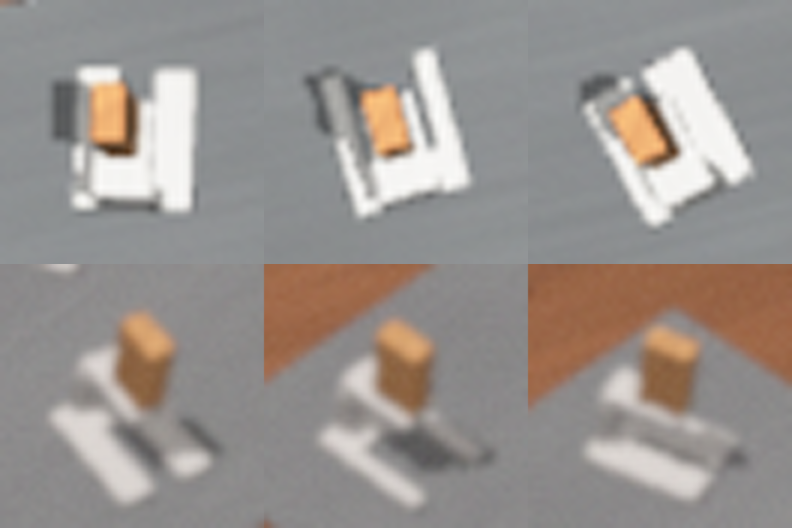

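A (206,164) has prongs about 19 mm wide, so the slot is about 18 mm. B (248,202) has prongs about 10 mm wide, so its slot is wide. C (187,218) has prongs about 24 mm wide, so its slot is narrow. A is therefore lifter_mid: grey steel on the tray, not pink, and opening towards +x (image up). I'll check this with a metric fit.

```bash
cat > fit.py <<'E'
from h import *
from scipy.optimize import minimize
def fitknob(c):
    P=cloud(c).reshape(-1,3)
    return P
E
python3 - <<'E'
from h import *
for n in("top","scene"):
    c=pickle.load(open(n+"0.pkl","rb")); P=cloud(c).reshape(-1,3)
    for nm,(x,y) in dict(A=(.592,.21),B=(.486,.091),C=(.439,.262)).items():
        Q=P[(abs(P[:,0]-x)<.06)&(abs(P[:,1]-y)<.06)]
        F=Q[(Q[:,2]>.0065)&(Q[:,2]<.015)]; r=cv2.minAreaRect((F[:,:2]*1000).astype(np.float32))
        H=Q[(Q[:,2]>.084)&(Q[:,2]<.1)]
        rh=cv2.minAreaRect((H[:,:2]*1000).astype(np.float32))
        print(n,nm,np.round(r[0],1),np.round(r[1],1),round(r[2],1),"H",np.round(rh[0],1),np.round(rh[1],1),round(rh[2],1),np.round(H.mean(0),4))
    k=P[(abs(P[:,0]-.523)<.03)&(abs(P[:,1]+.147)<.03)&(P[:,2]>.1325)&(P[:,2]<.15)]
    print(n,"knob",len(k),k.mean(0),cv2.minEnclosingCircle((k[:,:2]*1000).astype(np.float32)))
    l=P[(P[:,0]>.44)&(P[:,0]<.72)&(abs(P[:,1]+.15)<.13)&(P[:,2]>.104)&(P[:,2]<.1115)]
    r=cv2.minAreaRect((l[:,:2]*1000).astype(np.float32)); print("lid",r,np.median(l[:,2]))
    pk=P[(abs(P[:,0]-.384)<.06)&(abs(P[:,1]+.177)<.06)&(P[:,2]>.02)&(P[:,2]<.2)]
    print("pink",pk.min(0),pk.max(0))
    # rendered height map of A and local ortho colour
c=pickle.load(open("top0.pkl","rb"));print("cam",-c["R"].T@c["t"])
K,R,t=c["intrinsics"],c["R"],c["t"]
outs=[]
for (x,y) in((.594,.211),(.486,.091),(.439,.262)):
    # orthorectify at z=.010 plane, 0.25mm per px ; image up=+x, left=+y
    g=np.linspace(.05,-.05,390); X=np.stack(np.broadcast_arrays(x+g[:,None],y+g[None,:],.010),-1)
    q=X@R.T+t; uv=q@K.T; m=(uv[...,:2]/uv[...,2:]).astype(np.float32)
    o=cv2.remap(c["image"],m[...,0],m[...,1],cv2.INTER_CUBIC)
    for k in range(0,390,39): cv2.line(o,(0,k),(389,k),(0,90,0),1)
    for k in range(0,390,39): cv2.line(o,(k,0),(k,389),(0,90,0),1)
    outs.append(cv2.resize(o,(264,264)))
cv2.imwrite("pics/ortho.png",np.hstack(outs))
E
```

```text
top A [592.1 209.4] [118.5 115.1] 89.7 H [593.3 213.3] [14.9 29. ] 82.7 [0.5926 0.2131 0.0891]
top B [485.   90.3] [118.8 116.6] 89.9 H [485.4  92. ] [27.8 15.9] 14.8 [0.485  0.0917 0.0885]
top C [439.1 262.4] [117.8 115.7] 89.9 H [436.8 262.1] [27.4 16.2] 28.5 [0.4366 0.262  0.0888]
top knob 77 [ 0.52311625 -0.14700768  0.13562025] ((523.3231201171875, -147.4392547607422), 13.5513277053833)
lid ((569.41650390625, -149.61029052734375), (190.0230255126953, 198.8464813232422), 87.0213851928711) 0.1076320853170703
pink [ 0.36797281 -0.20320237  0.02121843] [ 0.39629298 -0.15610368  0.08997921]
scene A [593.2 212.8] [105.8 113.4] 11.9 H [593.2 212.7] [30.4 18. ] 0.2 [0.5935 0.2115 0.0872]
scene B [491.9  69.1] [110.4  81.7] 47.6 H [486.6  90.7] [27.9 16.6] 20.5 [0.4862 0.0897 0.0872]
scene C [439.9 259.8] [115.1  94. ] 15.5 H [438.6 259.7] [26.1 17.7] 31.9 [0.439  0.2602 0.0882]
scene knob 49 [ 0.52441651 -0.14855914  0.13558033] ((523.0452880859375, -148.5347900390625), 14.190914154052734)
lid ((569.5496826171875, -151.24923706054688), (190.1329345703125, 201.9879150390625), 86.98697662353516) 0.10699855699632074
pink [ 0.36791632 -0.20555218  0.02331357] [ 0.40016518 -0.15792701  0.08791952]
cam [0.36087277 0.01631473 1.29758837]
```

View pics/ortho.png

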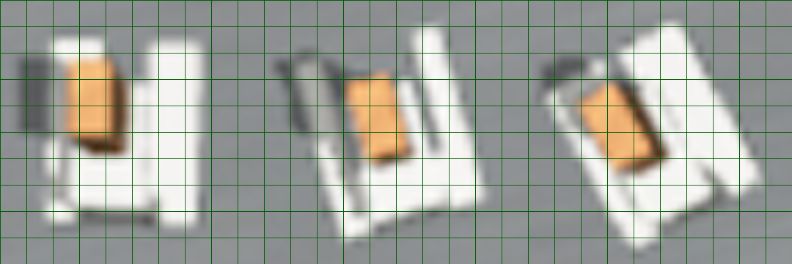

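All metric checks agree: A's slot measures about 17 mm and its prongs about 20 mm, so it's lifter_mid. I'll check IK for the whole path, then grasp.

```bash
cat >> h.py <<'E'
from scipy.spatial.transform import Rotation as Ro
BY=np.radians(-3.0)
KN=np.array([.5233,-.1480,.128])
def tool(yaw,s=1,tilt=0):
    "lifter frame yaw; tool x along s*lifter y"
    L=Ro.from_euler('z',yaw)*Ro.from_euler('y',tilt)
    M=np.array([[0,s,0],[s,0,0],[0,0,-1.]]).T
    return (L*Ro.from_matrix(M)).as_quat(), L
def knobat(th):
    ex=np.array([np.cos(BY),np.sin(BY),0]); 
    H=KN+.141*ex-[0,0,.028]
    c,s=np.cos(th),np.sin(th)
    return H+ex*(-.141*c+.028*s)+np.array([0,0,.141*s+.028*c])
OFF=.041
def seatpose(seat,yaw,s,tilt=0):
    q,L=tool(yaw,s,tilt); return seat+L.apply([0,0,OFF]),q
E
python3 - <<'E'
from h import *
for s in(1,-1):
    q,_=tool(np.radians(-1.3),s)
    print(s,[np.round(x,2) if x is not None else None for x in(inverse_kinematics([.592,.2127,.17],q),inverse_kinematics([.592,.2127,.051],q),
      inverse_kinematics(*seatpose(KN+[-.075,.004,.03],BY,s)),inverse_kinematics(*seatpose(KN,BY,s)),inverse_kinematics(*seatpose(knobat(.17),BY,s,.17)))])
print(knobat(0),knobat(.155))
E
```

```text
1 [array([ 0.24,  0.42,  1.47, -0.  ,  1.26, -1.31]), array([ 0.24,  0.54,  1.58, -0.  ,  1.02, -1.31]), array([-0.46,  0.16,  1.76, -0.  ,  1.22, -1.98]), array([-0.4 ,  0.3 ,  1.66, -0.  ,  1.19, -1.92]), array([-0.36,  0.4 ,  1.46, -0.05,  1.45, -1.86])]
-1 [array([ 0.24,  0.42,  1.47, -0.  ,  1.26,  1.83]), array([ 0.24,  0.54,  1.58, -0.  ,  1.02,  1.83]), array([-0.46,  0.16,  1.76, -0.  ,  1.22,  1.17]), array([-0.4 ,  0.3 ,  1.66, -0.  ,  1.19,  1.22]), array([-0.36,  0.4 ,  1.46, -0.05,  1.45,  1.28])]
[ 0.5233 -0.148   0.128 ] [ 0.52930478 -0.1483147   0.14943192]
```

```bash
python3 - <<'E'
from h import *
q,_=tool(np.radians(-1.3),1)
move_ptp([.592,.2127,.17],q)
print(servo_line([.592,.2127,.051],rate=.12,contact_N=8),current_position(),current_clock())
move_gripper(.0)
print(current_finger_gap(),current_force())
print(servo_line([.592,.2127,.10],rate=.1))
print(current_finger_gap(),current_force(),current_clock())
for n in("scene","top"):
    c=capture(n); pickle.dump(c,open(n+"1.pkl","wb"))
    cv2.imwrite(f"pics/{n}1.png",cv2.resize(c["image"][100:280,140:420] if n=="top" else c["image"][60:320,180:460],None,fx=2,fy=2,interpolation=cv2.INTER_CUBIC))
E
```

```text
False [0.5927222  0.21294145 0.05178642] 3.8333
0.015726946123688197 [ 0.98223551  0.49833528 -0.83949035]
False
0.0152959909745517 [ 0.11564493 -0.56697209 -2.29818811] 5.575
```

View pics/scene1.png

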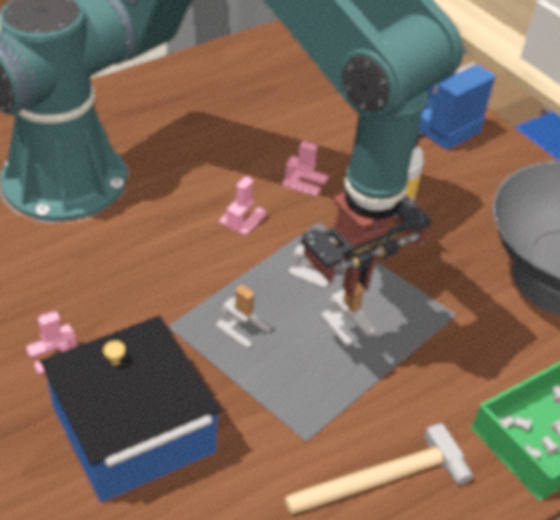

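The scene shows the lifter held between the fingers at about (350,300) in the crop, with the other two still standing on the tray. The wrist force agrees at about -2.3 N. Next I'll carry it to the pre-insertion pose and check.

```bash
python3 - <<'E'
from h import *
servo_line([.592,.2127,.26],rate=.2)
ex=np.array([np.cos(BY),np.sin(BY),0])
p,q=seatpose(KN-.08*ex-[0,0,.007],BY,1)
move_ptp(p+[0,0,.08],q)
servo_line(p,q,rate=.12)
sleep(.3)
print(p,current_position(),current_finger_gap(),current_force(),current_clock())
for n in("scene","top"):
    c=capture(n); pickle.dump(c,open(n+"2.pkl","wb"))
    cv2.imwrite(f"pics/{n}2.png",cv2.resize(c["image"][130:260,270:420] if n=="top" else c["image"][170:310,160:310],None,fx=4,fy=4,interpolation=cv2.INTER_CUBIC))
    P=cloud(c).reshape(-1,3); 
    k=P[(abs(P[:,0]-.523)<.03)&(abs(P[:,1]+.147)<.03)&(P[:,2]>.1325)&(P[:,2]<.15)]
    if len(k)>5: print(n,"knob",len(k),k.mean(0),cv2.minEnclosingCircle((k[:,:2]*1000).astype(np.float32)))
    S=P-(KN-.08*ex); x=S@ex; y=S@np.array([-ex[1],ex[0],0])
    f=(P[:,2]>.116)&(P[:,2]<.126)&(x>-.02)&(x<.045)&(abs(y)<.045)
    if f.sum()>5: print(n,"fork",f.sum(),x[f].min(),x[f].max(),y[f].min(),y[f].max(),np.median(P[f,2]))
E
```

```text
[ 0.44340964 -0.14381312  0.162     ] [ 0.44379094 -0.14401792  0.16255648] 0.015561452852946913 [ 0.42243103  0.01045218 -2.51281235] 9.1833
scene knob 56 [ 0.52301214 -0.14862928  0.13446118] ((522.9146118164062, -147.81663513183594), 14.599189758300781)
scene fork 208 -0.019674058419189972 0.040427968258127375 -0.029036874721418585 0.027473345396734062 0.12025656374844718
top fork 11 -0.019404696599741013 0.036233909232439174 -0.025202477601210485 0.02739820225783204 0.1200975850446187
```

View pics/scene2.png

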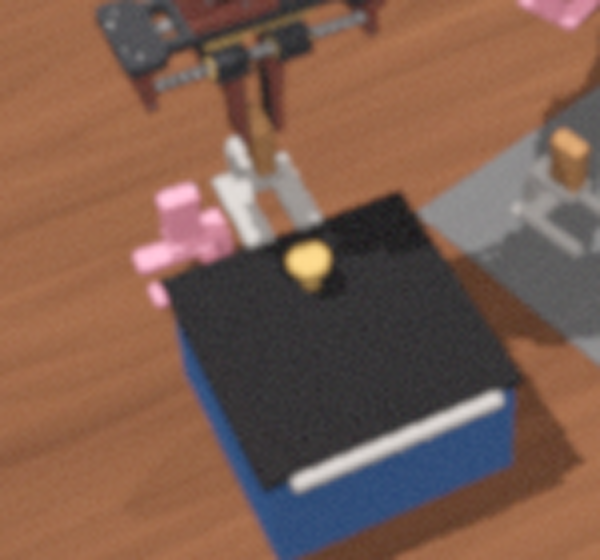

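View pics/top2.png

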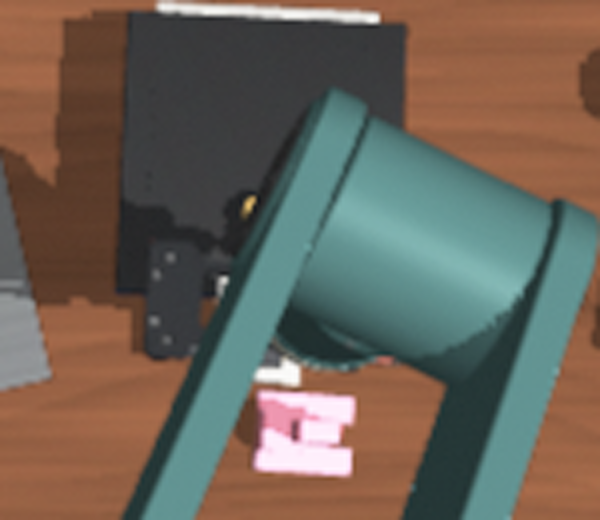

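The fork is where expected: x max is about 36 to 40 mm, y is centred within 1 mm, and its face is at 120 mm. In the scene crop the fork at (270,195) lines up with the knob at (308,262), and the pink decoy has not moved. Next is insertion, with a force guard.

```bash
python3 - <<'E'
from h import *
p,q=seatpose(KN-[0,0,.007],BY,1)
print(servo_line(p,q,rate=.04,contact_N=4))
sleep(.2)
print(p,current_position(),current_finger_gap(),current_force(),current_torque(),current_clock())
c=capture("scene"); pickle.dump(c,open("scene3.pkl","wb"))
cv2.imwrite("pics/scene3.png",cv2.resize(c["image"][190:310,170:310],None,fx=5,fy=5,interpolation=cv2.INTER_CUBIC))
E
```

```text
False
[ 0.5233 -0.148   0.162 ] [ 0.52320318 -0.14799193  0.16202732] 0.015646556400251418 [-0.20668913 -0.09573006 -1.90795788] [0.00970756 0.01662239 0.02011719] 11.6333
```

View pics/scene3.png

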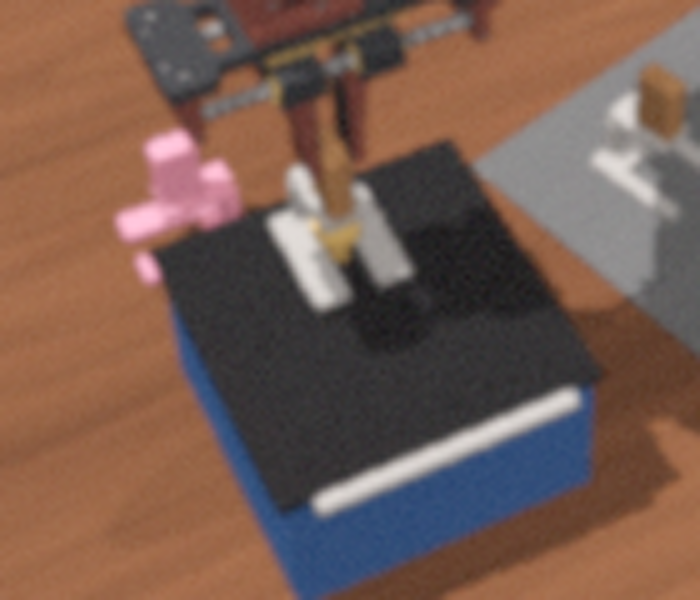

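The knob's head sits over both prongs at (335,240) with no contact force, so it's hooked. Now I'll lift slowly along the lid's arc.

```bash
python3 - <<'E'
from h import *
def rep(m): print(m,np.round(current_position(),4),round(float(current_finger_gap()),4),np.round(current_force(),1),round(current_clock(),2),flush=True)
p,q=seatpose(KN,BY,1); servo_line(p,q,rate=.02); rep("touch")
for th in(.02,.04,.06,.08,.1):
    p,q=seatpose(knobat(th),BY,1,th); servo_line(p,q,rate=.012); rep(th)
    if current_force()[2]<-35: break
sleep(.2); rep("")
c=capture("scene"); pickle.dump(c,open("scene4.pkl","wb"))
cv2.imwrite("pics/scene4.png",cv2.resize(c["image"][190:310,170:310],None,fx=5,fy=5,interpolation=cv2.INTER_CUBIC))
E
```

```text
touch [ 0.5231 -0.1479  0.1688] 0.0155 [ 0.9  0.5 -6.3] 12.18
0.02 [ 0.5233 -0.1473  0.17  ] 0.0156 [  1.    1.1 -24.8] 12.59
0.04 [ 0.5275 -0.1487  0.1763] 0.0158 [-0.8  0.8 -5.2] 13.0
0.06 [ 0.5283 -0.1485  0.1777] 0.0156 [ 0.4 -0.7 -5. ] 13.41
0.08 [ 0.5296 -0.1485  0.1801] 0.0158 [ 0.3 -0.4 -5. ] 13.82
0.1 [ 0.5311 -0.1485  0.1828] 0.0153 [ 0.1 -0.4 -5.1] 14.22
 [ 0.531  -0.1485  0.1829] 0.0154 [ 0.7 -1.  -5.4] 14.43
```

View pics/scene4.png

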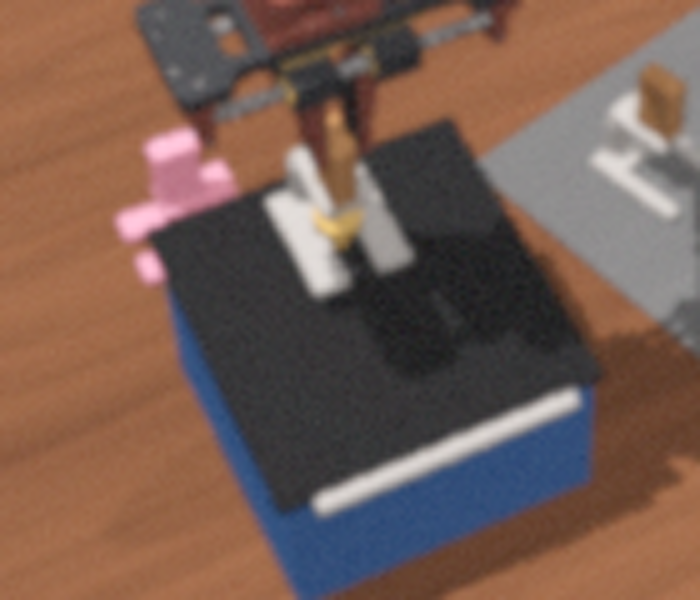

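The seal gave way at about 22 N net and the lid now hangs at about 3 N. I'll continue to 0.155 rad and measure the lid angle from the depth image.

```bash
cat > ang.py <<'E'
from h import *
def lidang(c):
    P=cloud(c).reshape(-1,3); ex=np.array([np.cos(BY),np.sin(BY),0]); ey=np.array([-ex[1],ex[0],0])
    H=KN+.141*ex-[0,0,.028]
    x=(P-H)@ex; y=(P-H)@ey; z=P[:,2]
    m=(x>-.18)&(x<-.02)&(abs(y)<.085)&((abs(y)>.04)|(x>-.085))&(z>.1)&(z<.16)
    x,y,z=x[m],y[m],z[m]
    for _ in range(4):
        A=np.c_[x,y,np.ones(len(x))]; s=np.linalg.lstsq(A,z,rcond=None)[0]; k=abs(A@s-z)<.004; x,y,z=x[k],y[k],z[k]
    th=np.arctan(-s[0]); return th,.194*np.sin(th),len(x),s
E
python3 - <<'E'
from ang import *
def rep(m): print(m,np.round(current_position(),4),round(float(current_finger_gap()),4),np.round(current_force(),1),round(current_clock(),2),flush=True)
for n in("scene2","scene4"): print(n,lidang(pickle.load(open(n+".pkl","rb"))))
for th in(.128,.155):
    p,q=seatpose(knobat(th),BY,1,th); servo_line(p,q,rate=.015); rep(th)
sleep(.4);rep("")
for n in("scene","top"):
    c=capture(n); pickle.dump(c,open(n+"5.pkl","wb")); print(n,lidang(c))
c=pickle.load(open("scene5.pkl","rb"));cv2.imwrite("pics/scene5.png",cv2.resize(c["image"][190:310,170:310],None,fx=5,fy=5,interpolation=cv2.INTER_CUBIC))
E
```

```text
scene2 (np.float64(-0.0030757828393423612), np.float64(-0.0005967009299891479), 2041, array([ 0.00307579, -0.00177013,  0.10729702]))
scene4 (np.float64(0.10130735868741039), np.float64(0.01962002670996541), 2171, array([-0.10165537, -0.00200025,  0.10727004]))
0.128 [ 0.5335 -0.1486  0.1865] 0.0155 [ 0.9 -1.8 -6.1] 14.92
0.155 [ 0.5359 -0.1487  0.19  ] 0.0157 [-0.1 -1.7 -4.7] 15.35
 [ 0.5356 -0.1487  0.19  ] 0.0154 [-0.3 -0.2 -5.1] 15.75
scene (np.float64(0.15827214379457513), np.float64(0.03057676347369626), 2227, array([-0.1596071 , -0.00179203,  0.10725409]))
top (np.float64(0.16046876697860776), np.float64(0.03099750791686534), 472, array([-0.16186047, -0.00204246,  0.10772274]))
```

View pics/scene5.png

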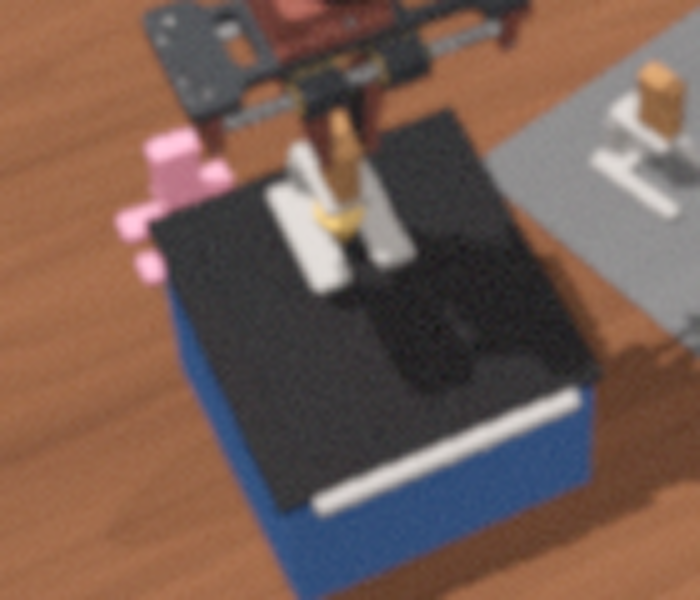

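The front edge is up by 30.6 mm (scene camera) and 31.0 mm (top camera). The knob at (338,222) sits on the fork, and the load is steady. I'll do one last stillness check and hand in.

```bash
python3 - <<'E'
from ang import *
sleep(.7); c=capture("scene"); print(lidang(c)[:2],current_position(),np.abs(current_qvel()).max(),current_force(),current_finger_gap(),current_clock())
close_job()
E
```

```text
(np.float64(0.15796824105761903), np.float64(0.030518541831597287)) [ 0.53558732 -0.14863431  0.18991377] 0.002342793762455084 [ 0.58623344 -1.55998856 -5.0010027 ] 0.015253863236337087 16.6
the job is handed in; nothing more can be done
```

The lid is free and hanging on lifter_mid, which the gripper still holds. I handed the job in at 16.6 s.

- **Lifter:** I picked the one at (206,164) in the top picture. Its slot measured about 17 mm, and the other two on the tray were clearly wider and narrower. The pink look-alikes were left alone.
- **Lift:** The fork went under the knob's head without contact. I then lifted slowly along the lid's arc, tilting the lifter with it. The seal gave way at about 22 N net of the lifter's weight, slightly above the stated 15–20 N. It let go suddenly, with a jump of a few mm, so the lid was not flung open.
- **Last checks:** The front edge is about 30.5 mm up (0.158 rad) in the scene camera. The top camera gave 31.0 mm just before, from fewer points. The angle was unchanged within 0.001 rad over about a second, the joints were at rest, the load steady at about 3 N, and the grip had not slipped.
- **Not checked:** I took no final measurement of the bystanders. In the pictures I viewed, none of the other lifters or pink pieces had moved.

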